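Tighten the cam lock of the games box

ROBOT

A 7-joint arm with a two-finger parallel gripper is mounted at the origin on the work surface. World frame = base frame: x ahead of the robot, y to its left, z up, the work surface at z = 0. Lengths are in m, angles in rad, forces in N, time in s.
With the tool pointing down it reaches from about 0.425 to 0.925 m from the base axis. Payload 6.8 kg.
Tool frame: the origin (TCP) lies midway between the tips of the shut fingers; the grasp point (between the pads) lies 19 mm behind it; z points along the fingers, y is the line along which they close (so a half turn about z gives the same grasp; the last joint's range is limited). The gripper opens to 85 mm and grips with 20 to 120 N. Pads are 22 mm wide; open, the fingers measure 114 mm over their backs; the gripper's body (76 mm by 85 mm) begins 54 mm behind the grasp point. The pads swing forward as they close: fully open they stand 13 mm farther back than shut.
Start: joints at [-1.333, 0.477, 0.022, 1.555, -0.011, 1.109, -0.083], TCP at [0.229, 0.635, 0.231] pointing down, gripper open.
Joint ranges: [-2.96, 2.96], [-0.34, 2.1], [-1.41, 1.46], [0.24, 2.44], [-1.37, 4.51], [0.17, 1.92], [-2.96, 2.96]. Speed limits (rad/s): [2.39, 2.39, 3.14, 3.14, 3.14, 3.14, 3.14].

INTERFACE

Orientations are given as a unit quaternion [w, x, y, z].
In Python, from station import bot, imaging gives the robot as it stands.
- The arm moves only by the tool move_arm, never from a script. Its argument "commands" is a list that holds one entry, the list of rows, each a list of 7 numbers: the shift along the tool's x, y, z in m, then the turn, a rotation vector about the tool's x, y, z in degrees, then the finger opening in m, from 0 to 0.0854. In form: [[[x, y, z, rx, ry, rz, grip], ...]]. A call has 1 to 20 rows; each row shifts and turns the commanded pose from where the row before left it, along the tool's axes as they then stand; what a row does not reach is not made up. A row lasts 1/8 s, in which the tool goes at most 62.5 mm and 10.7 degrees, less where a joint would pass 70% of its speed; a pose out of reach is approached as far as the arm can. A call is refused whole if a number of a shift passes 0.0625 or a number of a turn 10.7, either way. A call with a gripper value outside its range is refused whole. The fingers move at their own pace and stop on an object; "squeeze" is the grip in N (left out, the last holds). Time passes only in rows, so rows that do not move let the fingers close. It gives the time, the measured TCP pose, the force, the opening and the grip force at its end, in the units of the state.
- bot.get_obs(): the state, without advancing time (a new reading comes with each control period).
- imaging.read_camera(name): name is "side" or "top" or "wrist"; returns the picture (384x512x3 uint8, red, green, blue); there is no depth.
- imaging.calibration(name): a dict with "intrinsics" (3x3 intrinsics, pixels), "extrinsics" (4x4, takes a point from camera to world coordinates); the wrist camera has in their place "mount" (4x4, takes a point from camera to tool coordinates, whose origin is the TCP and whose axes are the flange's). Camera axes: x right, y down, z forward; pixel columns grow to the right and rows downward; lengths in m; the calibration is good to about 2 mm. A picture is of the moment at which its call begins: read the wrist's pose just before it. calibration takes no time and is no camera call.
- bot.hand_in(): hands the job in; it is judged then, once.
The state is a dict: "t": time; "q": joint angles; "joint_vel": joint speeds; "joint_torque": joint torques, N m; "eef_pos": TCP position; "tool_rot": TCP orientation; "contact_force": force on the tool from outside, world axes, zero at the start; "torque": the same for the moment, N m; "gripper_width": opening from 0.0 (shut) to 1.0 (fully open); "grasp_force": force on a finger pad.
Only numpy, scipy, OpenCV 4.12 (cv2) and the standard library are available. Lean on these libraries where they do the work, as an engineer would, in place of code of your own. Each camera call takes 0.05 s, during which the arm holds its last target. There are 200 camera calls.

TASK

Gently push the loose front board along its runners up to the games box until it presses on the cork strips and its bolt stands in the lock. Then turn the cam lock disc anticlockwise by its peg, about half a turn, until the hook has drawn the bolt in firmly tight, without forcing it beyond that, and let go. Leave the tin, dish, bowl and scoop where they are.

Things in the scene. Friction and masses are not known exactly. Their poses are not given: they have to be found in the camera images.
- crate: Low teak games box, fixed, 205 mm deep (x), 190 wide (y), flat top 50 mm above the shelf, sunk marble tray in its far half. Origin: on the shelf below the cam disc's axis, 50 mm behind the box's front edge. x points from the front board to the box (the way the board must be pushed), z up. Two 6 mm high runners reach 76 mm out in front at y = +-80 mm.
- mouth (a point): Middle of the box's front edge, 28 mm above the shelf. Two stiff cork strips beside it stand out 2 to 10 mm towards the board (differs each time, not measured). The board is ready for turning when it meets them, felt as a sudden stop: 5 to 15 N of push is enough, over 40 N is ramming.
- front: Front board, teak, 15 mm thick, 190 mm wide, standing on the runners, from 7 to 50 mm above the shelf. It only slides along the box's x (1.5 N of friction), starts 25 to 45 mm out and stays where it is left. Origin: below the centre of its inner face, at shelf height; axes as the box's. A steel bolt stands out 35 mm from its inner face; its upright pin is what the hook catches.
- board (a point): Centre of the front board's outer face (the face to push on), 28.5 mm above the shelf.
- axis (a point): Centre of the cam disc's top face, on its vertical axis, 57 mm above the shelf. The disc is steel, 80 mm across, 5 mm thick, its hook below; an ear carries the peg.
- peg (a point): On the axis of the upright wooden crank peg, 81 mm above the shelf. The peg is 12 mm thick and stands from 57 to 93 mm above the shelf, 50 mm from the disc's axis, and turns with the disc. Best pinched from above and led round in a circle, the gripper turning with it (regrasp midway); a hard pinch that does not turn with the peg adds up to 4 N of drag.
- cam (a joint): Angle of the disc, rad, anticlockwise from above; at 0 the hook's mouth faces the board and the peg lies on the box's -y side (peg direction in the box frame = angle - 90 degrees). Starts within 0.12 of 0; stop at 4.4. Below 0.3 the bolt's pin can enter. From about 0.5 the hook can draw the board in 4 mm per rad, at first unloaded (under 2 N at the peg).
- disc: The cam disc with hook and peg; origin on its axis at shelf height. Somewhere from 1.9 to 3.7 rad (differs each time) the corks are met; from there the force along the circle needed at the peg climbs about 35 N per rad. Firmly tight is 9 to 13 N (0.45 to 0.65 N m about the axis, any twist of the gripper included); under 7 N is loose, over 16 N crushes the cork. It stays when let go.
- tin: Bystander: round metal tin with screw-top lid, 84 mm across, 76 mm tall. Origin at its underside.
- dish: Bystander: frosted glass dish, 90 mm across, 26 mm tall, a red ball in it. Origin at its underside.
- bowl: Bystander: small steel bowl of jacks, 96 mm across, 36 mm tall. Origin at its underside.
- scoop: Bystander: purple plastic scoop, about 145 mm long, 26 mm tall. Origin at its underside near the middle.

How it is judged:
By the outcome, as a careful person would: the job done as asked, in the order asked, and still so for the second after the job is handed in, with the robot touching nothing.
It also fails if it takes over 72 s, if anything falls off the work surface, if the arm or the gripper's body presses on something with over 40 N, if the wrist force passes 120 N, or if a joint passes its speed limit or range.

## Working session

There is one attempt and no reset: what is moved stays moved. The work goes in short steps, Python scripts to look and compute and a tool call to move; the robot and the scene stay as the last step left them, time stands still between calls to the robot, and variables do not carry over. Pictures are saved under pics/ and viewed, at most 10 in all, crops included, and the job is handed in when it is done.

Besides the shell and the picture viewer there is one more tool, called after "Emit:" as name(argument=value, ...) on one line, values as JSON. move_arm: Moves the arm, as the interface text tells. Its arguments: {"type":"object","properties":{"commands":{"type":"array","items":{"type":"array","items":{"type":"array","items":{"type":"number"}}}},"squeeze":{"type":"number"}},"required":["commands"]}

```bash
mkdir -p pics
python3 - <<'E'
from station import bot, imaging
import cv2
for n in ("top","side"):
    im=imaging.read_camera(n); cv2.imwrite(f"pics/{n}0.png",cv2.resize(im[...,::-1],(800,600),interpolation=cv2.INTER_CUBIC))
    c=imaging.calibration(n); print(n,c["intrinsics"].tolist(),c["extrinsics"].round(4).tolist())
print(imaging.calibration("wrist"))
print(bot.get_obs())
E
```

```text
top [[359.61054891902296, 0.0, 254.2821515736368], [0.0, 359.61054891902296, 188.27925981980326], [0.0, 0.0, 1.0]] [[0.012, -0.9894, 0.1448, 0.4889], [-0.9995, -0.0077, 0.0304, 0.0207], [-0.0289, -0.1451, -0.989, 0.8579], [0.0, 0.0, 0.0, 1.0]]
side [[369.1837484943989, 0.0, 253.0460269573014], [0.0, 369.1837484943989, 193.0698234168288], [0.0, 0.0, 1.0]] [[-0.9977, -0.0233, 0.063, 0.5621], [-0.0633, 0.6403, -0.7655, 0.5889], [-0.0225, -0.7678, -0.6403, 0.5469], [0.0, 0.0, 0.0, 1.0]]
{'intrinsics': array([[329.99647424,   0.        , 255.2235384 ],
       [  0.        , 329.99647424, 195.4109431 ],
       [  0.        ,   0.        ,   1.        ]]), 'mount': array([[ 9.74183650e-04, -9.60985284e-01, -2.76597784e-01,
         6.89702361e-02],
       [ 9.99999522e-01,  9.12278770e-04,  3.52485509e-04,
        -2.84609836e-04],
       [-8.63991006e-05, -2.76597995e-01,  9.60985714e-01,
        -1.42627466e-01],
       [ 0.00000000e+00,  0.00000000e+00,  0.00000000e+00,
         1.00000000e+00]])}
{'t': 0.1, 'q': array([-1.33307533,  0.47774351,  0.02232006,  1.55633952, -0.01151985,
        1.10927136, -0.08308045]), 'joint_vel': array([ 9.19333661e-04, -1.56995522e-03, -6.84521442e-04, -3.10369539e-03,
        2.38252758e-05, -2.18677927e-03, -8.96511682e-04]), 'joint_torque': array([ 3.72338196e-03, -5.97754276e+01,  1.61327966e+00, -2.81953400e+01,
        1.28179468e-02,  5.12413419e-03,  1.52136437e-08]), 'eef_pos': array([0.22861807, 0.63455101, 0.23041051]), 'tool_rot': array([-9.54581510e-05,  1.72025026e-01,  9.85092241e-01, -8.11575873e-04]), 'contact_force': array([ 0.378084  ,  0.36548707, -0.35514798]), 'torque': array([-1.67031769e-02, -4.25611198e-06,  1.32438389e-02]), 'grasp_force': 0.0, 'gripper_width': 0.9991801259130446}
```

View pics/top0.png

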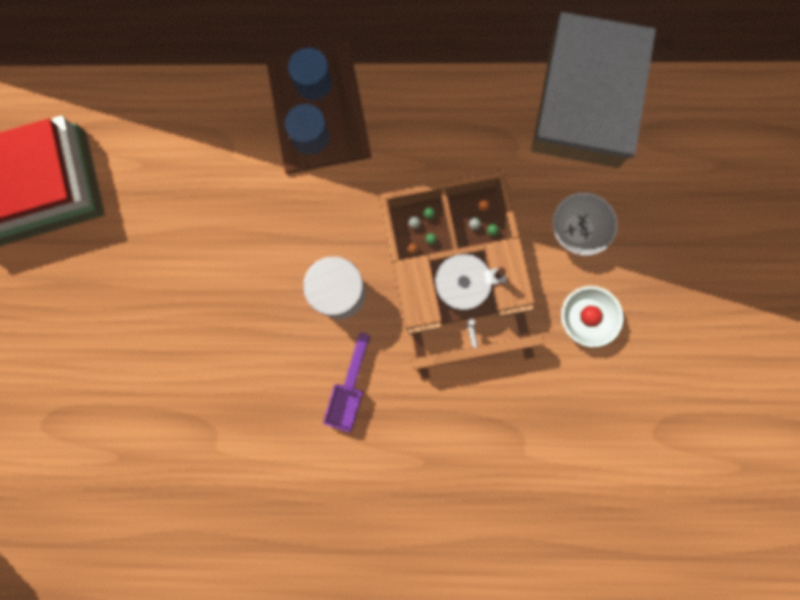

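View pics/side0.png

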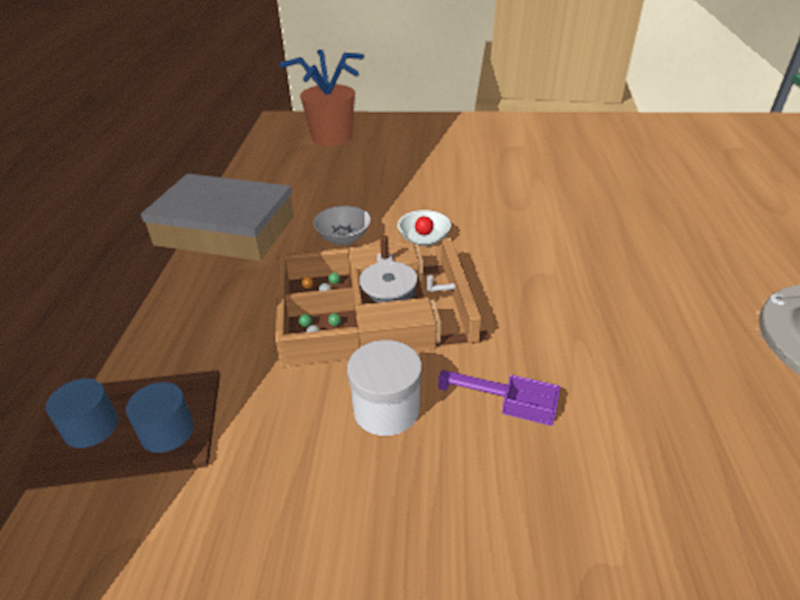

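Top view (800x600 scale): disc centre near (463,281), peg near (500,274), the board along (415,363)–(546,345). The tin is at (333,287), and the dish and bowl are to the right. I'll crop in for finer pixel positions.

```bash
cat > h.py <<'E'
import numpy as np, cv2
from station import bot, imaging
from scipy.spatial.transform import Rotation as R
def cam(n,obs=None):
    c=imaging.calibration(n)
    if n!="wrist": return c["intrinsics"],c["extrinsics"]
    T=np.eye(4); q=obs["tool_rot"]; T[:3,:3]=R.from_quat([*q[1:],q[0]]).as_matrix(); T[:3,3]=obs["eef_pos"]
    return c["intrinsics"],T@c["mount"]
def pt(KE,uv,z):
    K,E=KE; d=E[:3,:3]@np.linalg.solve(K,[*uv,1]); o=E[:3,3]; return o+d*(z-o[2])/d[2]
def px(KE,P):
    K,E=KE; p=K@(E[:3,:3].T@(np.asarray(P)-E[:3,3])); return p[:2]/p[2]
E
python3 - <<'E'
from h import *
im=imaging.read_camera("top")[110:240,240:352]
cv2.imwrite("pics/c1.png",cv2.resize(im[...,::-1],None,fx=5,fy=4.6,interpolation=cv2.INTER_CUBIC))
im=imaging.read_camera("side")[130:230,170:320]
cv2.imwrite("pics/c2.png",cv2.resize(im[...,::-1],None,fx=5,fy=5,interpolation=cv2.INTER_CUBIC))
E
```

```text
(no output)
```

View pics/c1.png

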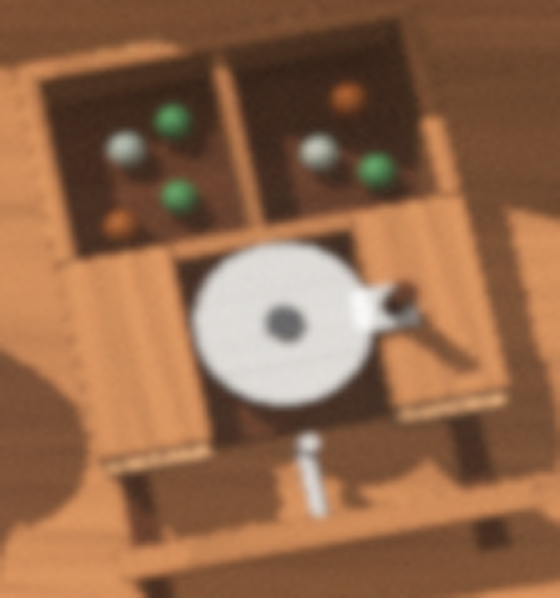

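View pics/c2.png

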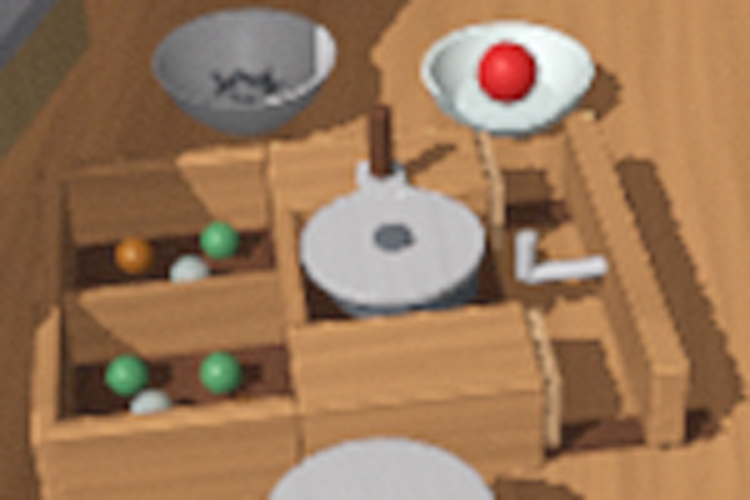

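Top crop: disc centre (285,323), peg top about (400,292), box front corners (103,465) and (507,393), board left end at (130,560). Side crop: peg top (380,110), disc centre (393,237), board's near outer top corner (688,365) and far outer top corner (597,115).

Run:
```python
from h import *
np.set_printoptions(precision=4,suppress=True)
T=cam("top");S=cam("side")
t=lambda x,y,z:pt(T,(240+x/5,110+y/4.6),z)
s=lambda x,y,z:pt(S,(170+x/5,130+y/5),z)
print("axis",t(285,323,.057),s(393,237,.057))
print("pegtop",t(400,292,.093),s(380,110,.093))
L,Rr=t(103,465,.05),t(507,393,.05);print("boxfront T",L,Rr,np.linalg.norm(L-Rr))
F1,F2=t(40,80,.05),t(402,18,.05);print("boxfar",F1,F2,np.linalg.norm(F1-F2),np.linalg.norm(F1-L))
L2,R2=s(543,390,.05),s(480,137,.05);print("boxfront S",L2,R2)
a,b=s(688,365,.05),s(597,115,.05);print("board outer S",a,b,np.linalg.norm(a-b))
a,b=s(650,368,.05),s(568,115,.05);print("board inner S",a,b,np.linalg.norm(a-b))
a=t(135,580,.05);print("board outerL T",a)
```

```text
axis [ 0.6252 -0.0507  0.057 ] [ 0.6234 -0.0497  0.057 ]
pegtop [ 0.6342 -0.0969  0.093 ] [ 0.6314 -0.095   0.093 ]
boxfront T [0.5554 0.0307 0.05  ] [ 0.5924 -0.1507  0.05  ] 0.1851033282057581
boxfar [0.7505 0.0619 0.05  ] [ 0.7835 -0.1065  0.05  ] 0.17156545975989723 0.19752613104090305
boxfront S [0.5569 0.0396 0.05  ] [ 0.5886 -0.1382  0.05  ]
board outer S [0.4985 0.0222 0.05  ] [ 0.533  -0.1585  0.05  ] 0.18404863261923812
board inner S [0.5139 0.0247 0.05  ] [ 0.547  -0.1581  0.05  ] 0.18575331272542542
board outerL T [0.4999 0.0159 0.05  ]
```

Emit:
move_arm(commands=[[[-0.04,-0.03,0,0,0,0,0],[-0.04,-0.03,0,0,0,0,0],[-0.04,-0.03,0,0,0,0,0],[-0.04,-0.03,0,0,0,0,0],[-0.04,-0.03,0,0,0,0,0],[-0.04,-0.03,0,0,0,0,0],[-0.04,-0.03,0,0,0,0,0],[-0.04,-0.03,0,0,0,0,0],[-0.0197,-0.0427,0,0,0,0,0],[-0.0197,-0.0427,0,0,0,0,0],[-0.0197,-0.0427,0,0,0,0,0],[-0.0197,-0.0427,0,0,0,0,0],[-0.0197,-0.0427,0,0,0,0,0],[-0.0197,-0.0427,0,0,0,0,0],[-0.0197,-0.0427,0,0,0,0,0],[-0.0197,-0.0427,0,0,0,0,0],[0,0,0,0,0,10,0],[0,0,0,0,0,10,0],[0,0,0,0,0,10,0],[0,0,0,0,0,10,0]]])

```text
t: 2.7
eef_pos: [0.4808, -0.074, 0.2312]
tool_rot: [-0.0, 0.501, 0.865, 0.0]
contact_force: [0.0, -0.4, -0.0]
gripper_width: -0.002
grasp_force: 0.0
```

Emit:
move_arm(commands=[[[0,0,0,0,0,10,0],[0,0,0,0,0,10,0],[0,0,0,0,0,10,0],[0,0,0,0,0,10,0],[0,0,0,0,0,10,0],[0,0,0,0,0,10,0],[0,0,0,0,0,10,0],[0,0,0,0,0,10,0],[0,0,0,0,0,10,0],[0,0,0,0,0,10,0],[0,0,0,0,0,9,0],[0,0,0,0,0,0,0]]])

```text
t: 4.2
eef_pos: [0.4809, -0.0739, 0.2312]
tool_rot: [0.0, 0.995, 0.098, -0.0]
contact_force: [0.2, -0.7, -1.2]
gripper_width: 0.001
grasp_force: 0.0
```

```bash
cat > st.py <<'E'
from h import *
np.set_printoptions(precision=4,suppress=True)
o=bot.get_obs(); _,E=cam("wrist",o); q=o["tool_rot"]; M=R.from_quat([*q[1:],q[0]]).as_matrix()
print("t",o["t"],"pos",o["eef_pos"],"xyaw",np.degrees(np.arctan2(M[1,0],M[0,0])),"z",M[:,2],"q",o["q"],"F",o["contact_force"],"tau",o["torque"],"w",o["gripper_width"],"g",o["grasp_force"])
E
python3 st.py
python3 - <<'E'
from h import *
cv2.imwrite("pics/w1.png",cv2.resize(imaging.read_camera("wrist")[...,::-1],(800,600),interpolation=cv2.INTER_CUBIC))
E
```

```text
t 4.2 pos [ 0.4809 -0.0739  0.2312] xyaw 11.277669373678217 z [-0.0002 -0.     -1.    ] q [-0.6544  0.1953  0.7826  2.0323 -0.1658  0.9765 -1.1619] F [ 0.2265 -0.6835 -1.1574] tau [ 0.0198 -0.0189  0.0075] w 0.0006104177988658225 g 0.0
```

View pics/w1.png

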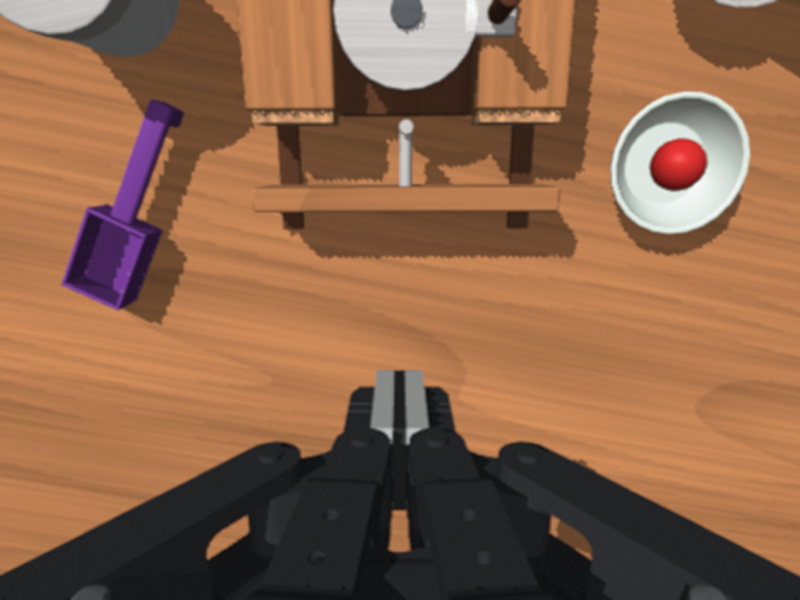

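The wrist view is well aligned: board ends at (252,198) and (560,198), its rows spanning 186–210, and disc centre (407,12). Next I work out the metric positions.

Run:
```python
from h import *
np.set_printoptions(precision=4,suppress=True)
o=bot.get_obs();W=cam("wrist",o);f=lambda x,y,z:pt(W,(x/1.5625,y/1.5625),z)
p=o["eef_pos"];a=np.radians(11.0);ex=np.array([np.cos(a),np.sin(a)]);ey=np.array([-ex[1],ex[0]])
for n,v in dict(axis=(407,12,.057),bl=(252,198,.05),br=(560,198,.05),inn=(406,186,.05),out=(406,211,.05),edgeL=(248,109,.05),edgeR=(568,109,.05),pegtop=(506,3,.093)).items():
    P=f(*v);d=(P-p)[:2];print(n,P,"rel TCP box x,y",d@ex,d@ey)
```

```text
axis [ 0.6266 -0.0499  0.057 ] rel TCP box x,y 0.14760502979358042 -0.004292398297149887
bl [0.5089 0.0232 0.05  ] rel TCP box x,y 0.04601757480504095 0.08997006024903735
br [ 0.5466 -0.1629  0.05  ] rel TCP box x,y 0.04747988229649371 -0.09995625871203742
inn [ 0.5348 -0.0684  0.05  ] rel TCP box x,y 0.05396814807095358 -0.004917408075480484
out [ 0.52   -0.0715  0.05  ] rel TCP box x,y 0.038823848820658306 -0.00509244873780953
edgeL [0.5597 0.0318 0.05  ] rel TCP box x,y 0.09750049653393326 0.08865764739932001
edgeR [ 0.597 -0.153  0.05 ] rel TCP box x,y 0.09894323734422991 -0.09981027039409587
pegtop [ 0.6313 -0.0974  0.093 ] rel TCP box x,y 0.1432019883535503 -0.05180603720392345
```

Emit:
move_arm(commands=[[[0,0.005,0.04,0,0,0,0],[0,0,0.04,0,0,0,0],[0,0,0.04,0,0,0,0],[0,0,0.04,0,0,0,0],[0,0,0.03,0,0,0,0],[0,0,0.02,0,0,0,0],[0,0,0,0,0,0,0],[0.006,0,0,0,0,0,0],[0.006,0,0,0,0,0,0],[0.006,0,0,0,0,0,0],[0.003,0,0,0,0,0,0],[0.003,0,0,0,0,0,0],[0,0,0,0,0,0,0],[0,0,0,0,0,0,0]]])

```text
t: 6.0
eef_pos: [0.5052, -0.0743, 0.0212]
tool_rot: [-0.0, 0.995, 0.097, -0.0]
contact_force: [0.1, -0.5, 0.3]
gripper_width: 0.003
grasp_force: 0.0
```

Emit:
move_arm(commands=[[[0.003,0,0,0,0,0,0],[0.003,0,0,0,0,0,0],[0.003,0,0,0,0,0,0],[0.003,0,0,0,0,0,0],[0.003,0,0,0,0,0,0],[0.003,0,0,0,0,0,0],[0.003,0,0,0,0,0,0]]])

```text
t: 6.88
eef_pos: [0.5262, -0.0701, 0.0212]
tool_rot: [-0.0, 0.995, 0.097, -0.0]
contact_force: [-3.1, -0.0, -0.5]
gripper_width: -0.004
grasp_force: 0.8
```

```bash
python3 st.py
```

```text
t 6.875 pos [ 0.5262 -0.0701  0.0212] xyaw 11.189655859952566 z [-0.0002  0.     -1.    ] q [-0.394   0.6107  0.5295  2.075  -0.5445  0.5934 -0.8571] F [-3.0773 -0.0431 -0.5198] tau [-0.1082  0.3246 -0.0063] w -0.004020227476807315 g 0.7967524789273739
```

Emit:
move_arm(commands=[[[0.002,0,0,0,0,0,0],[0.002,0,0,0,0,0,0],[0.002,0,0,0,0,0,0],[0.002,0,0,0,0,0,0],[0.002,0,0,0,0,0,0],[0.002,0,0,0,0,0,0],[0.001,0,0,0,0,0,0],[0,0,0,0,0,0,0]]])

```text
t: 7.88
eef_pos: [0.5391, -0.0676, 0.0213]
tool_rot: [0.0, 0.995, 0.098, 0.0]
contact_force: [-0.6, 0.8, 0.1]
gripper_width: 0.004
grasp_force: 0.4
```

Emit:
move_arm(commands=[[[0.001,0,0,0,0,0,0],[0.001,0,0,0,0,0,0]]])

```text
t: 8.12
eef_pos: [0.5408, -0.0673, 0.0213]
tool_rot: [-0.0, 0.995, 0.097, -0.0]
contact_force: [-1.3, 0.2, 0.1]
gripper_width: 0.001
grasp_force: 0.8
```

Emit:
move_arm(commands=[[[0.001,0,0,0,0,0,0],[0.001,0,0,0,0,0,0]]])

```text
t: 8.38
eef_pos: [0.5429, -0.0668, 0.0213]
tool_rot: [-0.0, 0.995, 0.097, 0.0]
contact_force: [-2.8, 0.3, 0.9]
gripper_width: 0.002
grasp_force: 0.8
```

Emit:
move_arm(commands=[[[0.001,0,0,0,0,0,0],[0.001,0,0,0,0,0,0]]])

```text
t: 8.62
eef_pos: [0.5448, -0.0664, 0.0213]
tool_rot: [-0.0, 0.995, 0.097, 0.0]
contact_force: [-2.4, -0.5, 1.4]
gripper_width: 0.0
grasp_force: 0.8
```

Emit:
move_arm(commands=[[[0.001,0,0,0,0,0,0]]])

```text
t: 8.75
eef_pos: [0.5454, -0.0663, 0.0213]
tool_rot: [-0.0, 0.995, 0.097, -0.0]
contact_force: [-3.5, 0.4, 3.3]
gripper_width: -0.003
grasp_force: 2.0
```

Emit:
move_arm(commands=[[[0.001,0,0,0,0,0,0]]])

```text
t: 8.88
eef_pos: [0.5456, -0.0663, 0.0212]
tool_rot: [-0.0, 0.995, 0.097, -0.001]
contact_force: [-6.5, -0.7, 6.0]
gripper_width: 0.002
grasp_force: 3.2
```

Emit:
move_arm(commands=[[[0.001,0,0,0,0,0,0]]])

```text
t: 9.0
eef_pos: [0.5456, -0.0663, 0.021]
tool_rot: [-0.0, 0.995, 0.097, -0.002]
contact_force: [-8.0, -0.8, 6.5]
gripper_width: -0.003
grasp_force: 4.3
```

Emit:
move_arm(commands=[[[0.0005,0,0,0,0,0,0],[0,0,0,0,0,0,0]]])

```text
t: 9.25
eef_pos: [0.5456, -0.0663, 0.021]
tool_rot: [-0.0, 0.995, 0.097, -0.002]
contact_force: [-8.5, -0.1, 5.9]
gripper_width: -0.001
grasp_force: 4.2
```

```bash
python3 st.py
```

```text
t 9.25 pos [ 0.5456 -0.0663  0.021 ] xyaw 11.136990219155589 z [-0.0046  0.0005 -1.    ] q [-0.3979  0.6355  0.533   2.0279 -0.5428  0.6241 -0.8744] F [-8.462  -0.0853  5.9007] tau [-0.066   1.7009  0.0404] w -0.0007069496910273825 g 4.234014563262463
```

Emit:
move_arm(commands=[[[-0.004,0,0,0,0,0,0],[-0.016,0,0,0,0,0,0],[0,0,-0.05,0,0,0,0],[0,0,-0.05,0,0,0,0.06],[0,0,-0.05,0,0,0,0.06],[0.025,0.0117,0,0,0,0,0.06],[0.025,0.0117,0,0,0,0,0.06],[0.025,0.0117,0,0,0,0,0.06],[0.025,0.0117,0,0,0,0,0.06],[0,0,0,0,0,9.5,0.06],[0,0,0,0,0,9.5,0.06],[0,0,0,0,0,9.5,0.06],[0,0,0,0,0,9.5,0.06],[0,0,0,0,0,9.5,0.06],[0,0,0,0,0,9.5,0.06],[0,0,0,0,0,9.5,0.06],[0,0,0,0,0,9.5,0.06],[0,0,0,0,0,0,0.06],[0,0,0,0,0,0,0.06]]])

```text
t: 11.62
eef_pos: [0.6355, -0.0963, 0.1712]
tool_rot: [-0.0, 0.845, -0.535, 0.0]
contact_force: [-0.8, -0.3, 0.4]
gripper_width: 0.7
grasp_force: 0.0
```

```bash
python3 st.py
python3 - <<'E'
from h import *
cv2.imwrite("pics/w2.png",cv2.resize(imaging.read_camera("wrist")[...,::-1],(800,600),interpolation=cv2.INTER_CUBIC))
cv2.imwrite("pics/t2.png",cv2.resize(imaging.read_camera("side")[120:240,160:320,::-1],(800,600),interpolation=cv2.INTER_CUBIC))
E
```

```text
t 11.625 pos [ 0.6355 -0.0963  0.1712] xyaw -64.64662132757944 z [ 0.0001  0.0001 -1.    ] q [-0.6126  0.7064  1.0211  1.7397 -0.6742  1.0903 -2.0651] F [-0.7908 -0.3129  0.3755] tau [0.0197 0.0053 0.0013] w 0.7001610055334817 g 0.0
```

View pics/w2.png

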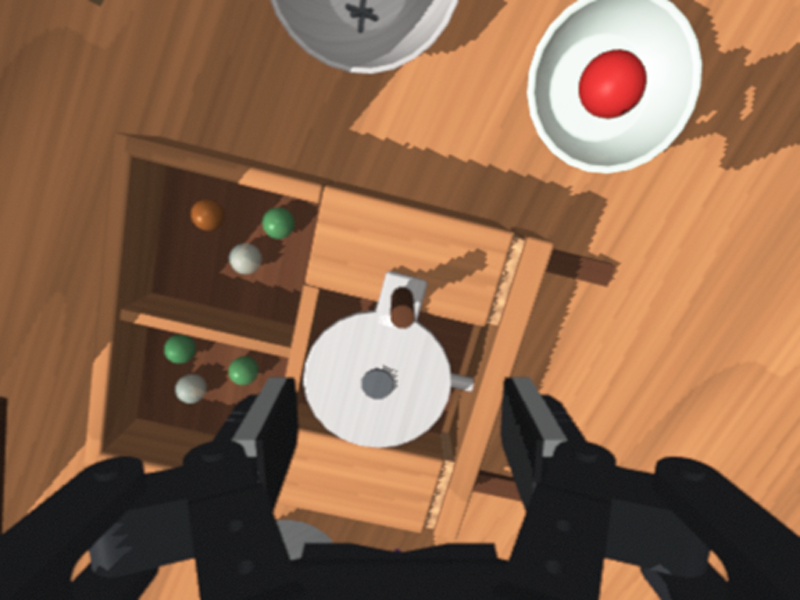

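The board is seated against the corks and the bolt is under the disc. Peg top is at (402,316), peg base near (402,290), disc centre at (378,382).

Run:
```python
from h import *
np.set_printoptions(precision=4,suppress=True)
o=bot.get_obs();W=cam("wrist",o);f=lambda x,y,z:pt(W,(x/1.5625,y/1.5625),z)
q=o["tool_rot"]; M=R.from_quat([*q[1:],q[0]]).as_matrix()
a=f(378,382,.057);p=f(402,316,.093);d=p-a
# ellipse limits of disc
print("disc edges",f(304,380,.057),f(452,380,.057),f(378,447,.057))
print("axis",a,"peg",p,"r",np.hypot(*d[:2]),"ang",np.degrees(np.arctan2(d[1],d[0])))
print("peg in tool",M.T@(p-o["eef_pos"]))
```

```text
disc edges [ 0.6634 -0.0335  0.057 ] [ 0.591  -0.0678  0.057 ] [ 0.6101 -0.0134  0.057 ]
axis [ 0.6267 -0.0496  0.057 ] peg [ 0.6361 -0.099   0.093 ] r 0.050308076604682186 ang -79.29724968725743
peg in tool [0.0027 0.0008 0.0784]
```

Emit:
move_arm(commands=[[[0.0027,0.0008,0.03,0,0,0,0.06],[0,0,0.03,0,0,0,0.06],[0,0,0.025,0,0,0,0.06],[0,0,0.015,0,0,0,0.06],[0,0,0.009,0,0,0,0.06],[0,0,0,0,0,0,0.03],[0,0,0,0,0,0,0.0],[0,0,0,0,0,0,0.0],[0,0,0,0,0,0,0.0],[0,0,0,0,0,0,0.0]]], squeeze=25)

```text
t: 12.98
eef_pos: [0.6366, -0.0993, 0.0631]
tool_rot: [-0.0, 0.844, -0.536, 0.001]
contact_force: [-0.6, -0.8, 6.3]
gripper_width: 0.131
grasp_force: 25.5
```

```bash
python3 st.py
```

```text
t 12.975 pos [ 0.6366 -0.0993  0.0631] xyaw -64.82139187459362 z [ 0.0012 -0.0003 -1.    ] q [-0.535   0.8226  0.8968  1.8001 -0.7986  0.9261 -1.9797] F [-0.6383 -0.7845  6.3479] tau [-0.0587  0.1555  0.0055] w 0.13124787481304903 g 25.471014976501465
```

Emit:
move_arm(commands=[[[0,0,-0.001,0,0,0,0.0],[0.001,-0.00515,0,0,0,-6,0.0],[0.001,-0.00515,0,0,0,-6,0.0],[0.001,-0.00515,0,0,0,-6,0.0],[0.001,-0.00515,0,0,0,-6,0.0],[0.001,-0.00515,0,0,0,-6,0.0],[0,0,0,0,0,0,0.0]]])

```text
t: 13.85
eef_pos: [0.6602, -0.0875, 0.0633]
tool_rot: [-0.0, 0.954, -0.299, 0.001]
contact_force: [3.0, -1.6, -2.4]
gripper_width: 0.13
grasp_force: 24.9
```

```bash
cat > cm.py <<'E'
from h import *
np.set_printoptions(precision=4,suppress=True)
C=np.array([0.6268,-0.0501]); fs=[]; 
for i in range(3): o=bot.get_obs(); fs.append(np.r_[o["contact_force"],o["torque"]])
F=np.mean(fs,0); r=o["eef_pos"][:2]-C; R0=np.hypot(*r); u=r/R0; tg=np.array([-u[1],u[0]])
q=o["tool_rot"]; M=R.from_quat([*q[1:],q[0]]).as_matrix()
cl=np.degrees(np.arctan2(r[1],r[0]))-11.2+90
print("t",o["t"],"pos",o["eef_pos"],"cam",np.radians(cl%360),"r",R0,"yaw-cl",(np.degrees(np.arctan2(M[1,0],M[0,0]))-cl)%360,"Ftan",-F[:2]@tg,"Frad",-F[:2]@u,"Fz",F[2],"tauz",F[5],"M",-(F[:2]@tg)*.05-F[5],"g",o["grasp_force"],"q",o["q"])
E
python3 cm.py
```

```text
t 13.85 pos [ 0.6602 -0.0875  0.0633] cam 0.5333747588358841 r 0.05012993362115191 yaw-cl 294.59190506858323 Ftan -1.174986095717295 Frad -3.1531523365350087 Fz -2.4001023532053907 tauz -0.06416070294720008 M 0.005411398161335325 g 24.85396385192871 q [-0.472   0.7909  0.7712  1.7399 -0.6851  0.8996 -1.5821]
```

Emit:
move_arm(commands=[[[0.0014,-0.005,0,0,0,-6,0.0],[0.001,-0.00515,0,0,0,-6,0.0],[0.001,-0.00515,0,0,0,-6,0.0],[0.001,-0.00515,0,0,0,-6,0.0],[0.001,-0.00515,0,0,0,-6,0.0],[0,0,0,0,0,0,0.0]]])

```text
t: 14.6
eef_pos: [0.6749, -0.0656, 0.0633]
tool_rot: [-0.0, 0.999, -0.043, 0.001]
contact_force: [5.7, 0.3, -2.9]
gripper_width: 0.132
grasp_force: 24.8
```

```bash
python3 cm.py
```

```text
t 14.6 pos [ 0.6749 -0.0656  0.0633] cam 1.0638478141026002 r 0.05054547194165167 yaw-cl 294.1225906033259 Ftan -2.0597364493555728 Frad -5.30926396291615 Fz -2.880242338854957 tauz -0.0355199028645689 M -0.06746691960320975 g 24.80484277009964 q [-0.4231  0.7587  0.6435  1.7028 -0.5695  0.8737 -1.192 ]
```

Emit:
move_arm(commands=[[[0.0028,-0.0053,0,0,0,-6,0.0],[0.00104,-0.00513,0,0,0,-6,0.0],[0.00104,-0.00513,0,0,0,-6,0.0],[0.00104,-0.00513,0,0,0,-6,0.0],[0.00104,-0.00513,0,0,0,-6,0.0],[0,0,0,0,0,0,0.0]]])

```text
t: 15.35
eef_pos: [0.6769, -0.0394, 0.0631]
tool_rot: [-0.001, 0.976, 0.217, -0.001]
contact_force: [-0.9, 3.4, 3.1]
gripper_width: 0.129
grasp_force: 25.3
```

```bash
sed -i 's/0.6268,-0.0501/0.6273,-0.0502/' cm.py; python3 cm.py
```

```text
t 15.35 pos [ 0.6769 -0.0394  0.0631] cam 1.5900453919356445 r 0.05079887232762011 yaw-cl 293.9119657311909 Ftan -3.4867256232468833 Frad 0.11231802382170195 Fz 3.144123420577548 tauz -0.08354925659440515 M -0.09078702456793902 g 25.27633488178253 q [-0.3799  0.7221  0.5132  1.6942 -0.4503  0.8472 -0.8036]
```

Emit:
move_arm(commands=[[[0.00104,-0.00513,0,0,0,-6,0.0],[0.00104,-0.00513,0,0,0,-6,0.0],[0.0006,-0.00255,0,0,0,-3,0.0],[0.0006,-0.00255,0,0,0,-3,0.0]]])

```text
t: 15.85
eef_pos: [0.672, -0.0252, 0.0632]
tool_rot: [-0.001, 0.93, 0.367, -0.0]
contact_force: [-0.7, 1.6, 1.1]
gripper_width: 0.132
grasp_force: 25.2
```

```bash
python3 cm.py
```

```text
t 15.85 pos [ 0.672  -0.0252  0.0632] cam 1.8853441731671614 r 0.051267502960932694 yaw-cl 294.979226889968 Ftan -1.72849487120936 Frad -0.16153946981036119 Fz 1.1405548786952608 tauz -0.20961679252461007 M 0.12319204896414207 g 25.223229825496674 q [-0.3529  0.696   0.4345  1.7059 -0.3778  0.8248 -0.5677]
```

Run:
```python
import numpy as np
from scipy.optimize import least_squares
P=np.array([(.6366,-.0993),(.6602,-.0875),(.6749,-.0656),(.6769,-.0394),(.672,-.0252)])
for fr in (0,1):
    f=lambda v:np.hypot(*(P-v[:2]).T)-(v[2] if fr else .05)
    r=least_squares(f,[.627,-.05,.05]);print(r.x,r.fun)
```

```text
[ 0.62790589 -0.04958696  0.05      ] [ 4.67557426e-04 -1.97305372e-04 -3.52605299e-04  4.19491800e-05
  3.88629098e-04]
[ 0.62613874 -0.04877535  0.05158746] [ 8.84340611e-06 -1.45188766e-05 -5.19926552e-06  3.23326216e-05
 -2.14578856e-05]
```

Emit:
move_arm(commands=[[[0.0009,-0.0041,0,0,0,-3,0.0],[0.00056,-0.00265,0,0,0,-3,0.0],[0.00056,-0.00265,0,0,0,-3,0.0]]])

```text
t: 16.23
eef_pos: [0.6672, -0.0176, 0.0632]
tool_rot: [-0.0, 0.899, 0.438, 0.0]
contact_force: [1.3, 1.4, 0.8]
gripper_width: 0.129
grasp_force: 25.1
```

```bash
sed -i 's/0.6273,-0.0502/0.6261,-0.0488/; s/tg)\*.05/tg)*R0/' cm.py; python3 cm.py
```

```text
t 16.225 pos [ 0.6672 -0.0176  0.0632] cam 2.024382124989739 r 0.05162247070864343 yaw-cl 296.0166393609256 Ftan -0.3162821056792287 Frad -1.8300325237924202 Fz 0.7585684554080231 tauz -0.07575242893698826 M 0.059425165200894206 g 25.05068063735962 q [-0.3405  0.6808  0.3948  1.7182 -0.3409  0.811  -0.4509]
```

Emit:
move_arm(commands=[[[0.00056,-0.00265,0,0,0,-3,0.0],[0.00056,-0.00265,0,0,0,-3,0.0],[0.00056,-0.00265,0,0,0,-3,0.0]]])

```text
t: 16.6
eef_pos: [0.6618, -0.0115, 0.0632]
tool_rot: [-0.0, 0.862, 0.508, 0.0]
contact_force: [2.4, 1.9, 0.7]
gripper_width: 0.131
grasp_force: 25.0
```

```bash
python3 cm.py
```

```text
t 16.6 pos [ 0.6618 -0.0115  0.0632] cam 2.1831530397016348 r 0.05162647234982626 yaw-cl 295.9329747547115 Ftan 0.462254791104352 Frad -3.0469819660155424 Fz 0.694020422953972 tauz -0.07185981963708711 M 0.09572440382861065 g 25.036818087100983 q [-0.3245  0.666   0.3542  1.731  -0.3044  0.7987 -0.3317]
```

Emit:
move_arm(commands=[[[0.00056,-0.00265,0,0,0,-3,0.0],[0.00056,-0.00265,0,0,0,-3,0.0]]])

```text
t: 16.85
eef_pos: [0.6577, -0.008, 0.0632]
tool_rot: [-0.0, 0.834, 0.552, 0.0]
contact_force: [2.3, 1.0, -0.4]
gripper_width: 0.131
grasp_force: 25.0
```

```bash
python3 cm.py
```

```text
t 16.85 pos [ 0.6577 -0.008   0.0632] cam 2.2876203263265773 r 0.05161640507304583 yaw-cl 295.95328158380954 Ftan 1.1477727469688326 Frad -2.2115502415691095 Fz -0.391312197670923 tauz -0.08737320030018896 M 0.14661710333953476 g 25.034713447093964 q [-0.3129  0.6562  0.327   1.7405 -0.2802  0.7905 -0.2517]
```

Emit:
move_arm(commands=[[[0.00056,-0.00265,0,0,0,-3,0.0],[0.00056,-0.00265,0,0,0,-3,0.0]]])

```text
t: 17.1
eef_pos: [0.6531, -0.0048, 0.0632]
tool_rot: [-0.0, 0.804, 0.595, 0.0]
contact_force: [3.0, 2.7, -0.4]
gripper_width: 0.133
grasp_force: 25.0
```

```bash
python3 cm.py
```

```text
t 17.1 pos [ 0.6531 -0.0048  0.0632] cam 2.3948349316299047 r 0.051602160723405115 yaw-cl 295.82112220240344 Ftan 1.1674327330139962 Frad -3.8944851901657622 Fz -0.39257009633899864 tauz -0.02948969538293178 M 0.08973174690568411 g 25.03421187400818 q [-0.3004  0.6462  0.2997  1.751  -0.2559  0.7824 -0.1711]
```

Emit:
move_arm(commands=[[[0.00056,-0.00265,0,0,0,-3,0.0],[0.00056,-0.00265,0,0,0,-3,0.0]]])

```text
t: 17.35
eef_pos: [0.6483, -0.0022, 0.0632]
tool_rot: [-0.0, 0.771, 0.636, 0.0]
contact_force: [3.0, 3.9, 0.3]
gripper_width: 0.128
grasp_force: 25.0
```

```bash
python3 cm.py
```

```text
t 17.35 pos [ 0.6483 -0.0022  0.0632] cam 2.5006160381357425 r 0.051591085851023684 yaw-cl 295.7654894067857 Ftan 1.0167017682229293 Frad -4.784437392523701 Fz 0.25206640775194433 tauz -0.05071479374108984 M 0.10316754195036656 g 25.039089024066925 q [-0.2869  0.6362  0.2724  1.762  -0.2318  0.7745 -0.0901]
```

Emit:
move_arm(commands=[[[0.0016,-0.0024,0,0,0,-3,0.0],[0.00056,-0.00265,0,0,0,-3,0.0],[0.00056,-0.00265,0,0,0,-3,0.0]]])

```text
t: 17.73
eef_pos: [0.6409, 0.0007, 0.0632]
tool_rot: [-0.0, 0.719, 0.695, -0.0]
contact_force: [1.2, 1.2, -0.0]
gripper_width: 0.132
grasp_force: 25.1
```

```bash
python3 cm.py
```

```text
t 17.725 pos [0.6409 0.0007 0.0632] cam 2.656331797438315 r 0.05164045755591306 yaw-cl 295.80818610726385 Ftan 0.7851987501489068 Frad -1.4907980828814655 Fz -0.008915905342661207 tauz -0.051502925800088646 M 0.09205094853010926 g 25.069581270217896 q [-0.2659  0.622   0.2322  1.7786 -0.1953  0.7635  0.0311]
```

Emit:
move_arm(commands=[[[0.00056,-0.00265,0,0,0,-3,0.0],[0.00056,-0.00265,0,0,0,-3,0.0]]])

```text
t: 17.98
eef_pos: [0.6359, 0.0018, 0.0632]
tool_rot: [0.0, 0.682, 0.731, 0.0]
contact_force: [2.8, 1.3, -1.2]
gripper_width: 0.13
grasp_force: 24.9
```

```bash
python3 cm.py
```

```text
t 17.975 pos [0.6359 0.0018 0.0632] cam 2.754526150633327 r 0.05158887353743172 yaw-cl 296.1735108335243 Ftan 2.469733446163016 Frad -1.7880734115177854 Fz -1.1505050327254165 tauz -0.0856487236981615 M 0.21305949012343078 g 24.9431249499321 q [-0.2497  0.6126  0.2048  1.7904 -0.1716  0.7553  0.1138]
```

Emit:
move_arm(commands=[[[0.0004,-0.00176,0,0,0,-2,0.0],[0.0004,-0.00176,0,0,0,-2,0.0]]])

```text
t: 18.23
eef_pos: [0.6325, 0.0024, 0.0632]
tool_rot: [0.0, 0.655, 0.756, 0.0]
contact_force: [3.6, 1.5, -2.9]
gripper_width: 0.129
grasp_force: 24.8
```

```bash
python3 cm.py
```

```text
t 18.225 pos [0.6325 0.0024 0.0632] cam 2.822586329702112 r 0.051615028594484476 yaw-cl 296.4405497718068 Ftan 3.4247602646569826 Frad -1.9771382115046647 Fz -2.943772469447488 tauz -0.17128312418416455 M 0.3480522231736889 g 24.828563332557678 q [-0.2381  0.6063  0.1858  1.7983 -0.155   0.7503  0.1714]
```

Emit:
move_arm(commands=[[[0.0004,-0.00176,0,0,0,-2,0.0],[0.0004,-0.00176,0,0,0,-2,0.0]]])

```text
t: 18.48
eef_pos: [0.6291, 0.0027, 0.0632]
tool_rot: [0.001, 0.628, 0.778, 0.001]
contact_force: [6.1, 1.4, -4.0]
gripper_width: 0.129
grasp_force: 24.7
```

```bash
python3 cm.py
```

```text
t 18.475 pos [0.6291 0.0027 0.0632] cam 2.8879691161953853 r 0.05159449295201638 yaw-cl 296.7643889379225 Ftan 6.053650114412483 Frad -1.7931236211506205 Fz -3.99826416754564 tauz -0.22438016221783563 M 0.5367151703798636 g 24.738670885562897 q [-0.2259  0.6002  0.1671  1.8063 -0.139   0.745   0.2282]
```

Emit:
move_arm(commands=[[[0,0,0,0,0,0,0.0]]])

```text
t: 18.6
eef_pos: [0.6288, 0.0028, 0.0632]
tool_rot: [0.0, 0.628, 0.778, 0.0]
contact_force: [4.9, 2.9, -2.3]
gripper_width: 0.13
grasp_force: 24.8
```

```bash
python3 cm.py
```

```text
t 18.6 pos [0.6288 0.0028 0.0632] cam 2.89439171458143 r 0.051630515329081826 yaw-cl 296.363003265 Ftan 4.777876234661709 Frad -3.1580264703972687 Fz -2.304783614457918 tauz -0.139218556176703 M 0.3859027683508601 g 24.828897714614868 q [-0.2259  0.6001  0.167   1.8065 -0.1391  0.7455  0.2277]
```

Emit:
move_arm(commands=[[[0,0,0,0,0,0,0.0]]])

```text
t: 18.73
eef_pos: [0.6288, 0.0027, 0.0632]
tool_rot: [0.0, 0.628, 0.778, 0.0]
contact_force: [4.8, 2.2, -3.7]
gripper_width: 0.132
grasp_force: 24.8
```

```bash
python3 cm.py
```

```text
t 18.725 pos [0.6288 0.0027 0.0632] cam 2.8946512876977293 r 0.051582159434091 yaw-cl 296.33048066946986 Ftan 4.644819246708979 Frad -2.399861743622723 Fz -3.6606125831450798 tauz -0.11556687685492135 M 0.35515668378119836 g 24.808430671691895 q [-0.2261  0.6002  0.1672  1.8065 -0.1392  0.7457  0.2274]
```

Emit:
move_arm(commands=[[[0.0002,-0.00088,0,0,0,-1,0.0],[0,0,0,0,0,0,0.0],[0.0002,-0.00088,0,0,0,-1,0.0],[0,0,0,0,0,0,0.0]]])

```text
t: 19.23
eef_pos: [0.6275, 0.0027, 0.0632]
tool_rot: [0.001, 0.614, 0.789, 0.001]
contact_force: [6.8, 0.6, -4.0]
gripper_width: 0.13
grasp_force: 24.7
```

```bash
python3 cm.py
```

```text
t 19.225 pos [0.6275 0.0027 0.0632] cam 2.9190349938083258 r 0.0514789127190065 yaw-cl 296.95918958304594 Ftan 6.787695945095254 Frad -0.8095165908710638 Fz -4.0143126266174285 tauz -0.047822248169961605 M 0.3972454552906745 g 24.688655734062195 q [-0.2199  0.5974  0.1581  1.8101 -0.1311  0.7425  0.2559]
```

Emit:
move_arm(commands=[[[0.0002,-0.00088,0,0,0,-1,0.0]]])

```text
t: 19.35
eef_pos: [0.627, 0.0026, 0.0633]
tool_rot: [0.001, 0.607, 0.794, 0.001]
contact_force: [7.9, 1.8, -6.3]
gripper_width: 0.13
grasp_force: 24.6
```

```bash
python3 cm.py
```

```text
t 19.35 pos [0.627  0.0026 0.0633] cam 2.928323412939414 r 0.051444401663734894 yaw-cl 297.42498833883445 Ftan 7.876052200671014 Frad -1.9692162751351028 Fz -6.255117707336711 tauz -0.1612162962840169 M 0.5663950892198797 g 24.58263784646988 q [-0.2168  0.5961  0.1537  1.8117 -0.1273  0.7408  0.27  ]
```

Emit:
move_arm(commands=[[[0,0,0,0,0,0,0.0]]])

```text
t: 19.48
eef_pos: [0.6267, 0.0026, 0.0632]
tool_rot: [0.001, 0.607, 0.794, 0.001]
contact_force: [7.6, 1.6, -5.3]
gripper_width: 0.127
grasp_force: 24.7
```

```bash
python3 cm.py
```

```text
t 19.475 pos [0.6267 0.0026 0.0632] cam 2.9337454699582675 r 0.0514508617301638 yaw-cl 297.1109328444591 Ftan 7.614856916364518 Frad -1.7247072941466335 Fz -5.256079543311057 tauz -0.07393958520257489 M 0.4657305355014272 g 24.668268263339996 q [-0.2168  0.596   0.1536  1.8119 -0.1273  0.7412  0.2699]
```

Emit:
move_arm(commands=[[[0.0002,-0.00088,0,0,0,-1,0.0],[0,0,0,0,0,0,0.0],[0,0,0,0,0,0,0.0]]])

```text
t: 19.85
eef_pos: [0.6262, 0.0027, 0.0633]
tool_rot: [0.001, 0.6, 0.8, 0.001]
contact_force: [7.5, 1.7, -6.7]
gripper_width: 0.126
grasp_force: 24.6
```

```bash
python3 cm.py
```

```text
t 19.85 pos [0.6262 0.0027 0.0633] cam 2.9446482220318813 r 0.051477947706673896 yaw-cl 297.47659370172784 Ftan 7.502278680414935 Frad -1.6968112964117725 Fz -6.695535004101871 tauz -0.08106815344184683 M 0.4672700630331413 g 24.5756533741951 q [-0.2137  0.5946  0.149   1.8136 -0.1235  0.7396  0.2839]
```

Emit:
move_arm(commands=[[[0,0,0,0,0,0,0.0]]])

```text
t: 19.98
eef_pos: [0.6262, 0.0027, 0.0633]
tool_rot: [0.001, 0.601, 0.8, 0.001]
contact_force: [8.3, 1.0, -6.5]
gripper_width: 0.128
grasp_force: 24.6
```

```bash
python3 cm.py
```

```text
t 19.975 pos [0.6262 0.0027 0.0633] cam 2.9439815719671754 r 0.05148633181529766 yaw-cl 297.51065115207814 Ftan 8.285824800829994 Frad -1.0139724963317798 Fz -6.453174115821812 tauz -0.10954690419878992 M 0.5361536292577456 g 24.573286771774292 q [-0.2137  0.5946  0.1491  1.8136 -0.1235  0.7396  0.2838]
```

Emit:
move_arm(commands=[[[0.0002,-0.00088,0,0,0,-1,0.0],[0,0,0,0,0,0,0.0],[0,0,0,0,0,0,0.0]]])

```text
t: 20.35
eef_pos: [0.6253, 0.0027, 0.0633]
tool_rot: [0.001, 0.593, 0.805, 0.001]
contact_force: [7.8, 1.8, -7.1]
gripper_width: 0.129
grasp_force: 24.6
```

```bash
python3 cm.py
```

```text
t 20.35 pos [0.6253 0.0027 0.0633] cam 2.9613997935563887 r 0.051484754698695706 yaw-cl 297.51499059208084 Ftan 7.789940204442744 Frad -1.7152892011010676 Fz -7.078667286467623 tauz -0.09993903164040835 M 0.5010021921836505 g 24.572110176086426 q [-0.2105  0.5932  0.1444  1.8156 -0.1196  0.7384  0.2979]
```

Emit:
move_arm(commands=[[[0,0,0,0,0,0,0.0]]])

```text
t: 20.48
eef_pos: [0.6253, 0.0027, 0.0633]
tool_rot: [0.001, 0.593, 0.805, 0.001]
contact_force: [8.2, 1.6, -6.4]
gripper_width: 0.133
grasp_force: 24.6
```

```bash
python3 cm.py
```

```text
t 20.475 pos [0.6253 0.0027 0.0633] cam 2.961405619325056 r 0.05148312512283827 yaw-cl 297.51420100342045 Ftan 8.240669284360271 Frad -1.4712353528021864 Fz -6.445578063164319 tauz -0.16168401247607855 M 0.5859394203387285 g 24.572777152061462 q [-0.2105  0.5932  0.1445  1.8156 -0.1196  0.7384  0.2979]
```

Emit:
move_arm(commands=[[[-0.0004,0.00176,0,0,0,2,0.0],[0,0,0,0,0,0,0.025],[0,0,0,0,0,0,0.045],[0,0,0,0,0,0,0.045],[0,0,-0.015,0,0,0,0.045],[0,0,-0.03,0,0,0,0.045],[0,0,-0.05,0,0,0,0.045],[0,0,-0.05,0,0,0,0.045],[0,0,0,0,0,0,0.045]]])

```text
t: 21.6
eef_pos: [0.6287, 0.0024, 0.2142]
tool_rot: [0.004, 0.608, 0.794, 0.003]
contact_force: [0.4, -0.0, -0.0]
gripper_width: 0.531
grasp_force: 0.0
```

```bash
python3 st.py
python3 - <<'E'
from h import *
cv2.imwrite("pics/w3.png",cv2.resize(imaging.read_camera("wrist")[...,::-1],(800,600),interpolation=cv2.INTER_CUBIC))
E
```

```text
t 21.6 pos [0.6287 0.0024 0.2142] xyaw 105.16091220608091 z [ 0.0096  0.001  -1.    ] q [-0.2469  0.4142  0.1917  1.7083 -0.0906  1.018   0.2405] F [ 0.3515 -0.0372 -0.0124] tau [ 0.0116  0.0479 -0.0007] w 0.5305943331595899 g 0.0
```

View pics/w3.png

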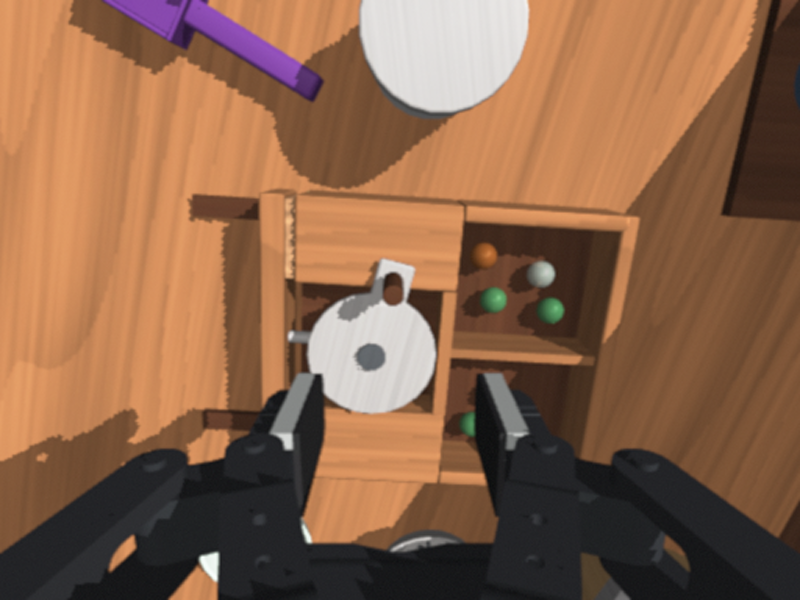

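The fingers are clear of everything. Peg top is at (393,294), disc centre at (370,356), and the board is tight on the corks. I'll check the angle held, then hand in.

Run:
```python
from h import *
o=bot.get_obs();W=cam("wrist",o);f=lambda x,y,z:pt(W,(x/1.5625,y/1.5625),z)
a=f(370,356,.057);p=f(393,294,.093);d=p-a
print(a,p,np.hypot(*d[:2]),"cam",np.arctan2(d[1],d[0])-np.radians(11.2)+np.pi/2)
```

```text
[ 0.62436818 -0.04882467  0.057     ] [0.62551715 0.00235194 0.093     ] 0.05118950484884744 cam 2.9236683955311875
```

```bash
python3 -c "
from station import bot
print(bot.hand_in())"
```

```text
the job is handed in; nothing more can be done
None
```

I pushed the board onto the corks with about 8.5 N. I then turned the cam about 2.95 rad anticlockwise, to roughly 10.5 N at the peg, let go and handed the job in at about 22 s; the tin, dish, bowl and scoop were not touched.

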